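# Free the mixing ball jammed in an ink bottle and rack the bottle

### The arm

A 7-joint arm with a two-finger parallel gripper is mounted at the origin on the work surface. World frame = base frame: x ahead of the robot, y to its left, z up, the work surface at z = 0. Lengths are in m, angles in rad, forces in N, time in s.
With the tool pointing down it reaches from about 0.4 to 0.85 m from the base axis. Payload 4.5 kg.
Tool frame: the origin (TCP) lies at the very end of the fingers, on their centre line; the grasp point (between the pads) lies 19 mm behind it (tcp_to_grasp is the z of the grasp point in the tool frame, in m); z points along the fingers, y is the line along which they close (so a half turn about z gives the same grasp; the last joint's range is limited). The gripper opens to 88 mm and grips with 3 to 60 N. Pads are 18 mm wide; open, the fingers measure 123 mm over their backs; the gripper's body (75 mm by 187 mm) begins 45 mm behind the grasp point.
Start: joints at [1.212, 0.689, -0.195, 1.565, 0.157, 0.902, -0.215], TCP at [0.239, -0.577, 0.239] pointing down, gripper open.
Joint ranges: [-3.01, 3.01], [-0.46, 2.08], [-1.47, 1.51], [0.13, 2.56], [-1, 4.14], [0.04, 2.09], [-2.66, 2.66]. Speed limits (rad/s): [2.57, 2.57, 3.14, 3.14, 3.14, 3.14, 3.14].

### API

Orientations are given as a unit quaternion [x, y, z, w].
In Python, from plant import * gives the robot as it stands. The module is installed in compiled form; this text tells all that it offers.
- The arm moves only by the shell command python3 -m jog 'ROWS' [OPENING] [FORCE]. ROWS is JSON, a list that holds one entry, the list of rows, each a list of 6 numbers: the shift along the tool's x, y, z in m, then the turn, a rotation vector about the tool's x, y, z in rad. In form: [[[dx, dy, dz, ax, ay, az], ...]]. A call has 1 to 12 rows; each row shifts and turns the commanded pose from where the row before left it, along the tool's axes as they then stand; what a row does not reach is not made up. A row lasts 1/8 s, in which the tool goes at most 62.5 mm and 10.7 degrees, less where a joint would pass 70% of its speed; a pose out of reach is approached as far as the arm can. A call with a gripper value outside its range is refused whole. OPENING is the finger opening in m, from 0 to 0.0881, set as the call begins (- or left out, the last holds). The fingers move at their own pace and stop on an object; FORCE is the grip in N (left out, the last holds). Time passes only in rows, so rows that do not move let the fingers close. It gives the time, the measured TCP pose, the force, the opening and the grip force at its end, in the units of the state.
- get_state(): the state, without advancing time (a new reading comes with each control period).
- snapshot(name): name is "scene" or "top"; returns a dict with "frame" (400x640x3 uint8, red, green, blue), "mtx" (3x3 intrinsics, pixels), "xyz" and "orientation" of the camera in the world. Camera axes: x right, y down, z forward; pixel columns grow to the right and rows downward; lengths in m; the calibration is good to about 2 mm. A picture is of the moment at which its call begins. There is no depth.
- finish_job(): hands the job in; it is judged then, once.
The state is a dict: "clock": time; "q": joint angles; "qd": joint speeds; "joint_torque": joint torques, N m; "tool_pos": TCP position; "eef_rot": TCP orientation; "contact_force": force on the tool from outside, world axes, zero at the start; "moment": the same for the moment, N m; "opening": opening from 0.0 (shut) to 1.0 (fully open); "finger_force": force on a finger pad.
Only numpy, scipy, OpenCV 4.12 (cv2) and the standard library are available. Lean on these libraries where they do the work, as an engineer would, in place of code of your own. Each camera call takes 0.05 s, during which the arm holds its last target. There are 200 camera calls.

### The job

The mixing ball of the clear magenta-labelled ink bottle is stuck in the drip shelves of its narrow neck: pick the bottle up and rock it from side to side, along its broad direction, until the ball has dropped through the neck to the bottom of the bottle. Then stand the bottle upright, fully down, in the empty well of the three-well rack (the one with the magenta floor) and let go of it; leave the cyan and yellow tanks in their wells.

Things in the scene. Friction and masses are not known exactly. Their poses are not given: they have to be found in the camera images.
- bottle_mid (a point): centre, half-way up (72.5 mm above the underside), of the loose clear flat bottle, about 110 g, 145 mm tall, standing on the table. Body 34 mm (x) by 60 mm (y), 75 mm high; sloping shoulder up to 81 mm; above it a straight neck 25 mm (x) by 38 mm (y) up to the open mouth. z points up to the mouth; y is the broad direction, in which to rock it (turning it about its x axis)
- bottle_neck (a point): point on the bottle's axis in the upper half of its neck, 122 mm above the underside and 23 mm below the mouth: a good place to grip (lower, the gripper's body may meet the mouth), across 38 mm (y) or 25 mm (x). Axes as bottle_mid
- neck_shelf (a point): top one of three shelves in the neck (passage 17 by 30 mm), 120 mm above the underside, at the +y wall; the next are 20.5 mm lower on the -y wall, then 41 mm lower on the +y wall. Each slopes 14 degrees down to its wall; the ball rolls off to the next below when the bottle leans 30 to 40 degrees away from that wall for half a second: -y, +y, then -y again. Axes as bottle_mid
- ball_center (a point): centre of the orange coated steel ball, 14 mm across, 11.5 g. It starts on the top shelf inside the neck, about 129 mm above the bottle's underside, near the +y wall; lying at the bottom of the bottle its centre is 11 mm above the underside (the floor of the bottle is 4 mm thick)
- rack: fixed grey and black rack, 52 mm (x) by 220 mm (y), 24 mm high, origin at the centre of its underside. Three wells in a row along y, 72 mm apart, the middle one at the origin; each is 44 mm (x) by 68 mm (y), 18 mm deep, floor 6 mm above the table. The bottle fits with 4 mm to spare on each side, either way round, its broad direction along the rack's y
- pad: flat magenta patch on the floor of the empty well, at its centre; origin on the well floor (6 mm above the table); its axes are those of the rack: x across the well's 44 mm, y along its 68 mm. Which of the three wells it is varies
- tank_cyan_mid (a point): centre of the loose cyan ink tank, 36 by 60 mm, 52 mm high with its black cap, standing in another of the wells; bystander
- tank_yellow_mid (a point): centre of the loose yellow ink tank, same size, standing in the third well; bystander

How it is judged:
By the outcome, as a careful person would: the job done as asked, in the order asked, and still so for the second after the job is handed in, with the robot touching nothing.
It also fails if it takes over 45 s, if anything falls off the work surface, if the arm or the gripper's body presses on something with over 40 N, if the wrist force passes 120 N, or if a joint passes its speed limit or range.

## Working session

There is one attempt and no reset: what is moved stays moved. The work goes in short steps, Python scripts to look and compute and a shell command to move; the robot and the scene stay as the last step left them, time stands still between calls to the robot, and variables do not carry over. Pictures are saved under pics/ and viewed, at most 10 in all, crops included, and the job is handed in when it is done.

```bash
mkdir -p pics
python3 - <<'E'
from plant import *
import cv2
for n in("scene","top"):
    s=snapshot(n); cv2.imwrite(f"pics/{n}0.png",s["frame"][:,:,::-1]); print(n,s["mtx"],s["xyz"],s["orientation"])
st=get_state();print(st)
E
```

```text
scene [[428.65491509   0.         321.1210742 ]
 [  0.         428.65491509 203.58962291]
 [  0.           0.           1.        ]] [ 1.09894768 -0.38379089  0.54653393] [ 0.77807784  0.40775415 -0.23224601 -0.41760415]
top [[369.38200212   0.         323.90584931]
 [  0.         369.38200212 204.22383026]
 [  0.           0.           1.        ]] [ 0.44464111 -0.02878193  0.76573808] [-0.69498201  0.71571699 -0.03895143  0.05685052]
{'clock': 0.1, 'q': array([ 1.21179156,  0.68989964, -0.19452226,  1.56620406,  0.15727269,
        0.90250351, -0.21509652]), 'qd': array([-0.00148272, -0.00316966, -0.00113829, -0.00113485, -0.00144779,
        0.0005828 ,  0.0015264 ]), 'joint_torque': array([-3.35098666e-03, -5.28497994e+01, -1.27171163e+00, -1.53837937e+01,
       -5.26500097e-02,  2.02100302e-03,  6.73035993e-05]), 'tool_pos': array([ 0.23899408, -0.57690187,  0.23800017]), 'eef_rot': array([ 9.80768779e-01,  1.95171564e-01, -2.05268215e-04, -7.87210213e-04]), 'contact_force': array([-1.01566898, -0.4614185 ,  0.17081709]), 'moment': array([-0.00790665,  0.0131823 , -0.03739872]), 'finger_force': 0.0, 'opening': 0.9986860343890165}
```

View pics/scene0.png

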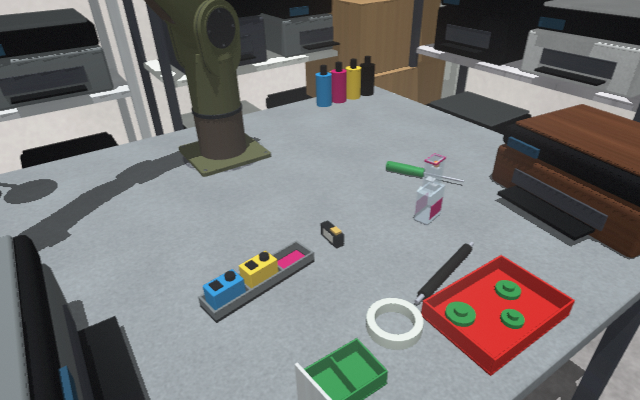

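View pics/top0.png

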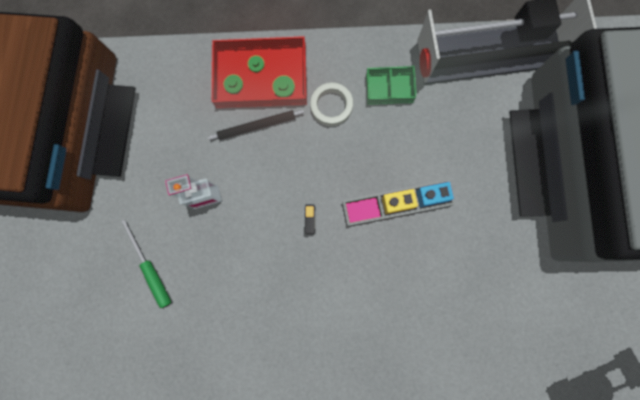

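The scene view shows the rack at about (258,280), with the magenta well at its right end, and the bottle at (430,190). In the top view the bottle mouth is near (178,186), its base near (203,200), the ball is orange at (177,186), and the rack runs from (345,212) to (452,192). I'll zoom in.

Run:
```python
import cv2,numpy as np
t=cv2.imread("pics/top0.png");s=cv2.imread("pics/scene0.png")
def c(im,x,y,w,h,k):
    o=cv2.resize(im[y:y+h,x:x+w],None,fx=k,fy=k,interpolation=cv2.INTER_CUBIC)
    for i in range(0,w,10): cv2.putText(o,str(x+i),(i*k,8),0,.3,(0,0,255)); cv2.line(o,(i*k,8),(i*k,14),(0,0,255))
    for i in range(0,h,10): cv2.putText(o,str(y+i),(0,i*k+4),0,.3,(0,0,255));cv2.line(o,(20,i*k),(26,i*k),(0,0,255))
    return o
a=np.hstack([c(t,160,165,70,55,6),c(s,405,145,47,80,8)[:330,:380] if 0 else c(t,338,175,63,55,6)])
b=np.hstack([c(s,405,150,50,80,4)]) 
out=np.zeros((600,800,3),np.uint8); out[:330,:798]=a
x=c(s,405,148,60,45,6); out[330:600,:360]=x
x=c(s,405,188,60,45,6); out[330:600,365:725]=x
cv2.imwrite("pics/crop.png",out)
```

```text
(no output)
```

View pics/crop.png

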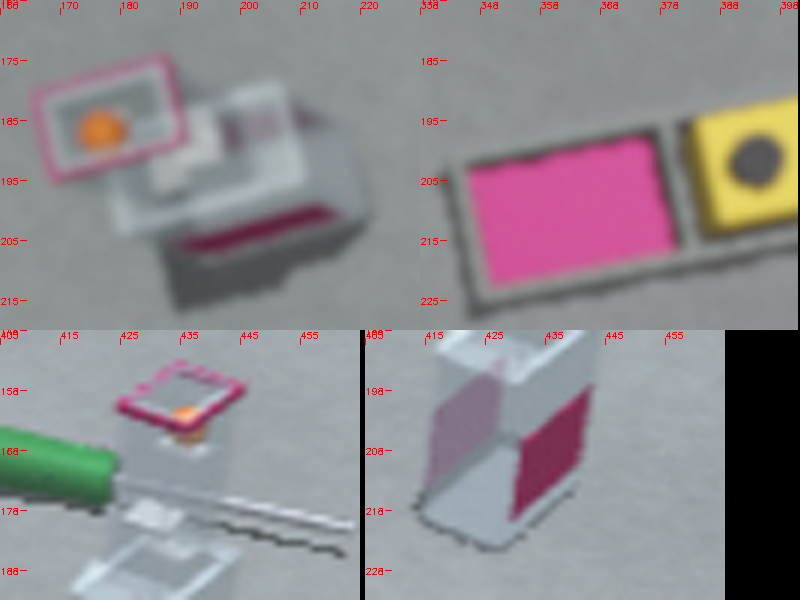

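```bash
cat > h.py <<'E'
from plant import *
import numpy as np,cv2
from scipy.spatial.transform import Rotation as R
from scipy.optimize import least_squares
C={}
def cam(n):
    if n not in C: C[n]=snapshot(n)
    return C[n]
def proj(n,P):
    s=cam(n);p=R.from_quat(s["orientation"]).inv().apply(np.atleast_2d(P)-s["xyz"])
    q=p@s["mtx"].T; return q[:,:2]/q[:,2:]
def back(n,uv,z):
    s=cam(n);uv=np.atleast_2d(uv);d=np.c_[uv,np.ones(len(uv))]@np.linalg.inv(s["mtx"]).T
    d=R.from_quat(s["orientation"]).apply(d); return s["xyz"]+d*((z-s["xyz"][2])/d[:,2:])
E
python3 - <<'E'
from h import *
def rep(n,uv,z):
    P=back(n,uv,z); print(n,P.mean(0).round(4)); 
    e=np.roll(P,-1,0)-P; print(np.c_[np.linalg.norm(e,axis=1)*1e3,np.degrees(np.arctan2(e[:,1],e[:,0]))].round(1))
rep("top",[(165.3,180),(187.5,174.2),(191.3,189.2),(168.7,195.5)],.145)
rep("scene",[(425,160.5),(435.8,153.8),(445.8,157.7),(436.2,164.7)],.145)
rep("scene",[(413.5,217),(428,224.5),(441,213),(429,205)],.0)
rep("top",[(345.8,203.3),(376.3,197.8),(381.3,216.2),(349.7,222.8)],.006)
rep("top",[(342.5,202.5),(346.7,228)],.024)
print(back("top",[(177,187)],.129), back("scene",[(436.5,162.5)],.129))
f=cam("top")["frame"];hsv=cv2.cvtColor(f,cv2.COLOR_RGB2HSV)
m=cv2.inRange(hsv,(155,120,120),(175,255,255));m[:,:300]=0
print(cv2.minAreaRect(cv2.findNonZero(m)))
fs=cam("scene")["frame"];hs=cv2.cvtColor(fs,cv2.COLOR_RGB2HSV)
m=cv2.inRange(hs,(155,120,120),(175,255,255));m[:230]=0;m[:,330:]=0
b=cv2.boxPoints(cv2.minAreaRect(cv2.findNonZero(m)));rep("scene",b,.006)
# tool now
print(R.from_quat(get_state()["eef_rot"]).as_matrix().round(3))
E
```

```text
top [0.5715 0.2366 0.145 ]
[[  39.6  -76.9]
 [  27.6 -164.8]
 [  40.3  104. ]
 [  28.2   13.9]]
scene [0.5789 0.2379 0.145 ]
[[  40.6  101.8]
 [  24.6    7.1]
 [  39.4  -75.6]
 [  26.3 -169.9]]
scene [0.5708 0.2474 0.    ]
[[ 39.1   7.6]
 [ 57.5 104.5]
 [ 39.  176.5]
 [ 64.9 -77.1]]
top [ 0.534  -0.0919  0.006 ]
[[  64.2  -81.5]
 [  39.5 -167.6]
 [  66.5  100.1]
 [  41.3    9.2]]
top [ 0.5225 -0.0524  0.024 ]
[[  52.3 -172.7]
 [  52.3    7.3]]
[[0.57066336 0.24545573 0.129     ]] [[0.56994435 0.25254457 0.129     ]]
((363.05767822265625, 209.28846740722656), (19.023265838623047, 30.98634910583496), 78.69007110595703)
scene [ 0.5271 -0.0832  0.006 ]
[[ 59.5 100. ]
 [ 28.1 -11.4]
 [ 57.7 -81. ]
 [ 26.5 171.5]]
[[ 0.924  0.383 -0.   ]
 [ 0.383 -0.924  0.001]
 [-0.    -0.001 -1.   ]]
```

The bottle is at about (0.574, 0.238) with a yaw of about 13°. The magenta well is at about (0.534, -0.092) with a yaw of about 9.5°. I'll grip across the neck's 38 mm so it can't pivot in the fingers. First I'll travel across at this height.

```bash
python3 -m jog '[[[0.031,-0.031,0,0,0,0],[0.031,-0.031,0,0,0,0],[0.031,-0.031,0,0,0,0],[0.031,-0.031,0,0,0,0],[0.031,-0.031,0,0,0,0],[0.031,-0.031,0,0,0,0],[0.031,-0.031,0,0,0,0],[0.031,-0.031,0,0,0,0],[0.031,-0.031,0,0,0,0],[0.031,-0.031,0,0,0,0]]]' 0.088 15
python3 -m jog '[[[0.031,-0.031,0,0,0,0],[0.031,-0.031,0,0,0,0],[0.031,-0.031,0,0,0,0],[0.031,-0.031,0,0,0,0],[0.031,-0.031,0,0,0,0],[0.031,-0.031,0,0,0,0],[0.031,-0.031,0,0,0,0],[0.031,-0.031,0,0,0,0],[0.02,-0.031,0,0,0,0.08],[0,0,0,0,0,0.08],[0,0,0,0,0,0],[0,0,0,0,0,0]]]'
cat >> h.py <<'E'
def to(x,y,z,yaw):
    "shift and turn in tool axes to reach pose: tool down, tool x at yaw deg"
    s=get_state();r=R.from_quat(s["eef_rot"]);g=R.from_euler('z',yaw,degrees=True)*R.from_quat([1,0,0,0])
    print("t",s["clock"],"pos",s["tool_pos"].round(4),"d",r.inv().apply(np.array([x,y,z])-s["tool_pos"]).round(4),"rot",(r.inv()*g).as_rotvec().round(3),"q",s["q"].round(2))
E
python3 -c "
from h import *
to(.574,.238,.103,13)"
```

```text
clock: 1.45
tool_pos: [0.4075, -0.171, 0.2388]
eef_rot: [0.981, 0.195, 0.0, 0.0]
contact_force: [1.4, -0.3, -0.4]
opening: 0.999
finger_force: 0.0
clock: 2.95
tool_pos: [0.5477, 0.1872, 0.2386]
eef_rot: [0.993, 0.116, -0.0, 0.0]
contact_force: [0.1, 0.5, -1.2]
opening: 0.995
finger_force: 0.0
t 2.95 pos [0.5477 0.1872 0.2386] d [ 0.0374 -0.0434  0.1356] rot [0.001 0.    0.006] q [-0.38  0.62 -0.05  1.71  0.05  0.81 -1.79]
```

```bash
python3 -m jog '[[[0.019,-0.022,0,0,0,0.006],[0.0184,-0.0214,0,0,0,0],[0,0,0.03,0,0,0],[0,0,0.035,0,0,0],[0,0,0.035,0,0,0],[0,0,0.02,0,0,0],[0,0,0.0156,0,0,0],[0,0,0,0,0,0]]]'
python3 -c "
from h import *
to(.574,.238,.103,13)
f=[cv2.resize(cam('scene')['frame'][110:240,360:500,::-1],(560,520)),cv2.resize(cam('top')['frame'][150:230,150:230,::-1],(240,240))]
o=np.zeros((520,800,3),np.uint8);o[:,:560]=f[0];o[:240,560:]=f[1]
cv2.imwrite('pics/g1.png',o)"
```

```text
clock: 3.95
tool_pos: [0.5738, 0.2381, 0.1023]
eef_rot: [0.994, 0.113, -0.001, 0.0]
contact_force: [-0.3, 0.2, 0.3]
opening: 0.998
finger_force: 0.0
t 3.95 pos [0.5738 0.2381 0.1023] d [ 0.0002  0.0001 -0.0007] rot [ 0.     0.002 -0.   ] q [-0.44  0.86 -0.04  1.69  0.06  0.6  -1.86]
```

View pics/g1.png

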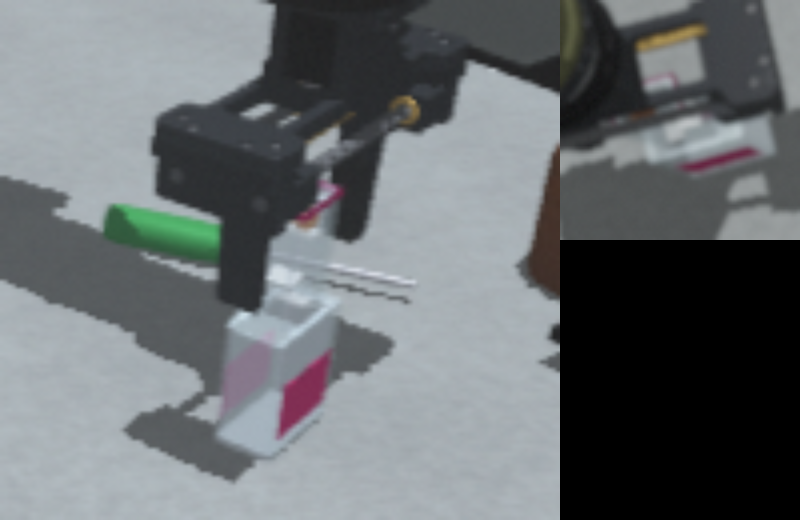

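The two fingers straddle the neck along its broad direction. The ball is visible between them near the mouth (crop 305,222). Now I'll close and lift.

```bash
python3 -m jog '[[[0,0,0,0,0,0],[0,0,0,0,0,0],[0,0,0,0,0,0],[0,0,0,0,0,0],[0,0,0,0,0,0],[0,0,0,0,0,0],[0,0,0,0,0,0],[0,0,0,0,0,0]]]' 0.02 25
python3 -m jog '[[[0,0,-0.01,0,0,0],[0,0,-0.02,0,0,0],[0,0,-0.03,0,0,0],[0,0,-0.04,0,0,0],[0,0,-0.04,0,0,0],[0,0,-0.03,0,0,0],[0,0,0,0,0,0]]]'
```

```text
clock: 5.05
tool_pos: [0.5743, 0.2388, 0.1031]
eef_rot: [0.994, 0.113, -0.0, 0.0]
contact_force: [-0.1, 0.2, -0.5]
opening: 0.428
finger_force: 24.8
clock: 5.92
tool_pos: [0.5757, 0.2394, 0.2761]
eef_rot: [0.994, 0.113, 0.003, -0.001]
contact_force: [0.8, 0.4, -0.9]
opening: 0.431
finger_force: 24.8
```

```bash
python3 -m jog '[[[0,0,0,0.155,0,0],[0,0,0,0.155,0,0],[0,0,0,0.155,0,0],[0,0,0,0.155,0,0],[0,0,0,0,0,0],[0,0,0,0,0,0],[0,0,0,0,0,0],[0,0,0,0,0,0],[0,0,0,0,0,0],[0,0,0,0,0,0],[0,0,0,0,0,0]]]'
python3 -c "
from h import *
z=-R.from_quat(get_state()['eef_rot']).as_matrix()[:,2];print(z,np.degrees(np.arccos(z[2])),get_state()['q'].round(2))
cv2.imwrite('pics/r1.png',cv2.resize(cam('scene')['frame'][40:190,360:500,::-1],(560,600)))"
```

```text
clock: 7.3
tool_pos: [0.5743, 0.2387, 0.2731]
eef_rot: [0.946, 0.108, -0.034, -0.303]
contact_force: [-0.2, 0.5, -1.3]
opening: 0.424
finger_force: 24.8
[ 0.13052948 -0.56599702  0.81400825] 35.51058276199696 [ 0.09  0.74 -0.46  1.6  -0.42  0.88 -1.33]
```

View pics/r1.png

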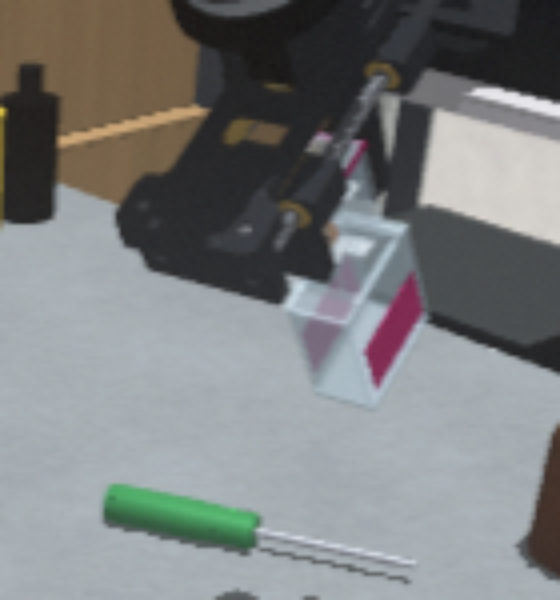

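The bottle leans 35.5° toward -y. The orange spot at crop (330,230), low in the neck by the -y wall, is the ball on the second shelf. Now the other way, then back.

```bash
python3 -m jog '[[[0,0,0,-0.155,0,0],[0,0,0,-0.155,0,0],[0,0,0,-0.155,0,0],[0,0,0,-0.155,0,0],[0,0,0,-0.155,0,0],[0,0,0,-0.155,0,0],[0,0,0,-0.155,0,0],[0,0,0,-0.155,0,0],[0,0,0,0,0,0],[0,0,0,0,0,0]]]'
python3 -m jog '[[[0,0,0,0,0,0],[0,0,0,0,0,0],[0,0,0,0,0,0],[0,0,0,0,0,0],[0,0,0,0,0,0]]]'
python3 -c "
from h import *
z=-R.from_quat(get_state()['eef_rot']).as_matrix()[:,2];print(z,np.degrees(np.arccos(z[2])),get_state()['q'].round(2))
cv2.imwrite('pics/r2.png',cv2.resize(cam('scene')['frame'][40:190,340:480,::-1],(560,600)))"
```

```text
clock: 8.6
tool_pos: [0.5748, 0.2376, 0.2735]
eef_rot: [0.947, 0.107, 0.034, 0.302]
contact_force: [0.1, -0.9, -0.4]
opening: 0.429
finger_force: 24.8
clock: 9.22
tool_pos: [0.5743, 0.2388, 0.2731]
eef_rot: [0.946, 0.108, 0.035, 0.303]
contact_force: [-0.0, -0.1, -0.2]
opening: 0.434
finger_force: 24.8
[-0.130665    0.56607644  0.81393128] 35.518174214091616 [-0.87  0.81  0.26  1.42  0.39  1.23 -2.2 ]
```

View pics/r2.png

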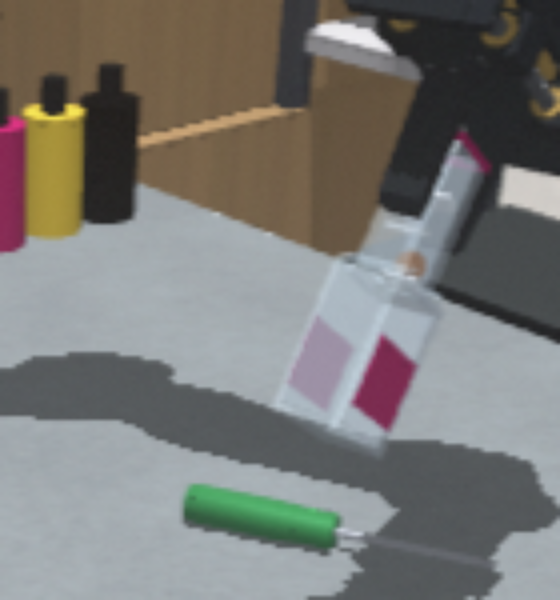

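The ball is now on the lowest shelf, at the +y side of the neck base (crop 412,263). Now I'll lean to -y again, then return upright.

```bash
python3 -m jog '[[[0,0,0,0.155,0,0],[0,0,0,0.155,0,0],[0,0,0,0.155,0,0],[0,0,0,0.155,0,0],[0,0,0,0.155,0,0],[0,0,0,0.155,0,0],[0,0,0,0.155,0,0],[0,0,0,0.155,0,0],[0,0,0,0,0,0],[0,0,0,0,0,0],[0,0,0,0,0,0],[0,0,0,0,0,0]]]'
python3 -m jog '[[[0,0,0,0,0,0],[0,0,0,0,0,0],[0,0,0,0,0,0],[0,0,0,-0.155,0,0],[0,0,0,-0.155,0,0],[0,0,0,-0.155,0,0],[0,0,0,-0.155,0,0],[0,0,0,0,0,0],[0,0,0,0,0,0],[0,0,0,0,0,0],[0,0,0,0,0,0]]]'
python3 -c "
from h import *
to(.534,-.092,.273,9)
cv2.imwrite('pics/r3.png',cv2.resize(cam('scene')['frame'][40:190,360:500,::-1],(560,600)))
f=cam('top')['frame'][:,:,::-1]
cv2.imwrite('pics/t3.png',f)"
```

```text
clock: 10.78
tool_pos: [0.5737, 0.2408, 0.2739]
eef_rot: [0.946, 0.11, -0.034, -0.303]
contact_force: [0.3, -1.0, -1.1]
opening: 0.429
finger_force: 24.8
clock: 12.15
tool_pos: [0.575, 0.2365, 0.2729]
eef_rot: [0.994, 0.111, -0.0, -0.0]
contact_force: [0.4, -0.2, -1.6]
opening: 0.432
finger_force: 24.8
t 12.15 pos [0.575  0.2365 0.2729] d [-1.127e-01  3.113e-01 -1.000e-04] rot [-0.     0.     0.066] q [-0.45  0.64 -0.03  1.54  0.02  0.96 -1.83]
```

View pics/r3.png

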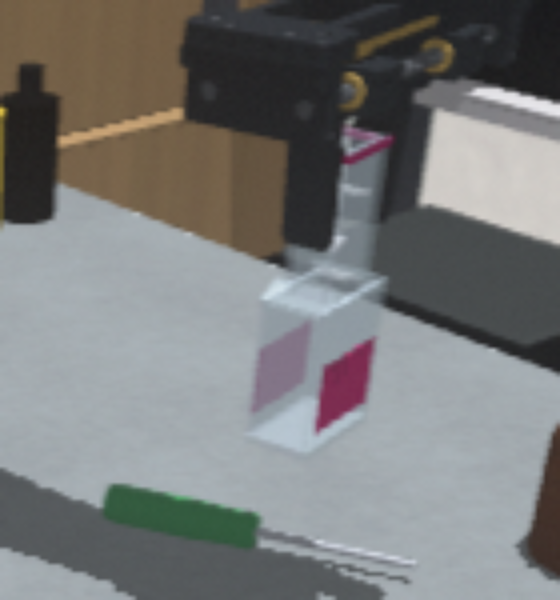

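No ball shows in the neck any more, and it is probably behind the front label. I'll recheck after moving. Next I'll refine the rack pose with an overlay.

Run:
```python
from h import *
for n in("top","scene"): C[n]=cam(n)
T=cv2.imread("pics/top0.png");S=cv2.imread("pics/scene0.png")
m=cv2.inRange(cv2.cvtColor(T,cv2.COLOR_BGR2HSV),(155,120,120),(175,255,255));m[:,:300]=0
b=cv2.boxPoints(cv2.minAreaRect(cv2.findNonZero(m)));P=back("top",b+0.0,.006);print(P.mean(0))
e=np.roll(P,-1,0)-P;print(np.c_[np.linalg.norm(e,axis=1),np.degrees(np.arctan2(e[:,1],e[:,0]))].round(4))
c=np.array([.534,-.092]);yaw=np.radians(9.);u=np.array([np.cos(yaw),np.sin(yaw)]);v=np.array([-u[1],u[0]])
def rect(cx,cy,w,h,z): return np.array([[*(c+(cx+i*w/2)*u+(cy+j*h/2)*v),z] for i,j in((-1,-1),(1,-1),(1,1),(-1,1))])
rs=[rect(0,-72,52,220,.024),rect(0,0,44,68,.024),rect(0,0,40,64,.006)] if 0 else [rect(0,-.072,.052,.220,.024),rect(0,0,.044,.068,.024),rect(0,0,.044,.068,.006)]
o=np.zeros((600,800,3),np.uint8)
for n,im,(x,y,w,h),k,oy in(("top",T,(335,170,130,65),6,0),("scene",S,(190,235,135,90),4,0)):
    q=cv2.resize(im[y:y+h,x:x+w],None,fx=k,fy=k,interpolation=cv2.INTER_CUBIC)
    for r in rs: cv2.polylines(q,[((proj(n,r)-[x,y]+.5)*k).astype(int)],True,(0,255,0),1)
    if n=="top": o[:h*k,:780]=q[:,:780]; H=h*k
    else: qq=cv2.resize(q,(315,210)) if 0 else q[:210] if 0 else q[40:40+600-H,-540:]; o[H:H+qq.shape[0],:qq.shape[1]]=qq
cv2.imwrite("pics/ov.png",o)
```

```text
[ 0.53556797 -0.09153918  0.006     ]
[[ 6.43000e-02 -8.03752e+01]
 [ 3.95000e-02 -1.71501e+02]
 [ 6.38000e-02  9.96256e+01]
 [ 3.95000e-02  9.15970e+00]]
```

View pics/ov.png

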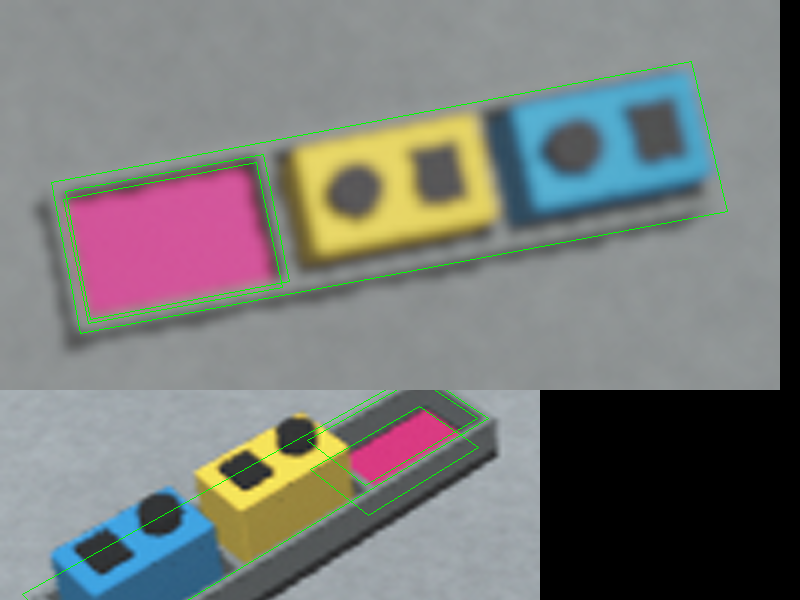

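Run:
```python
from h import *
from scipy.ndimage import map_coordinates as mc
I={"top":cv2.imread("pics/top0.png",0).astype(float),"scene":cv2.imread("pics/scene0.png",0).astype(float)}
c=np.array([.5345,-.0918]);yaw=np.radians(9.3);u=np.array([np.cos(yaw),np.sin(yaw)]);v=np.array([-u[1],u[0]])
def prof(n,f,ts,z):
    P=np.array([[*(c+f(t)[0]*u+f(t)[1]*v),z] for t in ts]);q=proj(n,P);return mc(I[n],[q[:,1],q[:,0]],order=1).astype(int)
for n in I:
    ts=np.arange(.028,.052,.0015)
    print(n,"end mm",(ts*1e3).round(1))
    for x in(-.012,0,.012): print(prof(n,lambda t:(x,t),ts,.024))
    for sg in(-1,1):
        ts=np.arange(.014,.040,.0015)*sg
        print("x mm",(ts*1e3).round(1))
        for y in(-.015,0,.015): print(prof(n,lambda t:(t,y),ts,.024))
```

```text
top end mm [28.  29.5 31.  32.5 34.  35.5 37.  38.5 40.  41.5 43.  44.5 46.  47.5
 49.  50.5]
[128 127 127 129 133 139 140 130 116 107 117 132 142 145 145 145]
[128 127 126 127 133 137 139 129 116 111 119 134 143 146 145 145]
[128 128 128 129 133 137 136 128 112 106 111 128 138 145 147 147]
x mm [-14.  -15.5 -17.  -18.5 -20.  -21.5 -23.  -24.5 -26.  -27.5 -29.  -30.5
 -32.  -33.5 -35.  -36.5 -38.  -39.5]
[130 130 130 131 135 139 140 135 120 107 109 124 136 142 143 143 144 144]
[130 130 130 131 135 140 142 135 121 100  95 105 122 138 142 144 145 145]
[129 129 129 129 132 136 138 134 118 104  99 113 130 141 145 146 147 147]
x mm [14.  15.5 17.  18.5 20.  21.5 23.  24.5 26.  27.5 29.  30.5 32.  33.5
 35.  36.5 38.  39.5]
[126 119 106  96  98 114 133 143 147 147 144 142 142 142 142 141 140 140]
[129 123 112 102 101 119 136 148 149 148 147 145 144 143 142 140 139 139]
[125 114  99  88  96 114 135 144 147 146 143 143 144 144 145 145 144 145]
scene end mm [28.  29.5 31.  32.5 34.  35.5 37.  38.5 40.  41.5 43.  44.5 46.  47.5
 49.  50.5]
[ 87  87  88  87  89 101 125 144 152 161 167 167 167 167 167 166]
[ 89  89  88  85  89  99 124 141 151 159 163 164 164 165 165 165]
[ 88  88  87  87  89  95 121 140 152 160 165 166 165 164 165 165]
x mm [-14.  -15.5 -17.  -18.5 -20.  -21.5 -23.  -24.5 -26.  -27.5 -29.  -30.5
 -32.  -33.5 -35.  -36.5 -38.  -39.5]
[ 86  87  87  97 116 137 148 159 166 167 168 168 166 165 164 165 167 169]
[ 86  85  85  87 107 129 147 157 162 165 166 168 168 167 166 166 167 167]
[ 86  83  81  92 113 135 146 156 164 165 164 165 166 167 168 168 168 167]
x mm [14.  15.5 17.  18.5 20.  21.5 23.  24.5 26.  27.5 29.  30.5 32.  33.5
 35.  36.5 38.  39.5]
[113 113 113 113 113 114 116 126 132 125 103  90  86  86  86  86  85  85]
[113 112 113 113 113 114 120 129 133 117  98  87  85  86  87  87  87  87]
[113 114 114 114 113 114 121 133 133 113  87  85  85  86  87  87  86  87]
```

Averaging both cameras puts the well centre at about (0.535, -0.0905), with a yaw of 9.3°. I'll move above it.

```bash
python3 -m jog '[[[-0.0065,0.018,0,0,0,0],[-0.0125,0.035,0,0,0,0],[-0.0125,0.035,0,0,0,0],[-0.0125,0.035,0,0,0,0],[-0.0125,0.035,0,0,0,0],[-0.0125,0.035,0,0,0,0],[-0.0125,0.035,0,0,0,0],[-0.0125,0.035,0,0,0,0],[-0.0115,0.03,0,0,0,0],[-0.006,0.016,0,0,0,0.06],[0,0,0,0,0,0],[0,0,0,0,0,0]]]'
python3 -m jog '[[[0,0,0.03,0,0,0],[0,0,0.04,0,0,0],[0,0,0.04,0,0,0],[0,0,0.02,0,0,0],[0,0,0,0,0,0],[0,0,0,0,0,0],[0,0,0,0,0,0]]]'
python3 -c "
from h import *
to(.535,-.0905,.138,9.3)"
```

```text
clock: 13.95
tool_pos: [0.5354, -0.0857, 0.2731]
eef_rot: [0.996, 0.084, 0.0, -0.001]
contact_force: [-0.5, 0.3, -2.2]
opening: 0.429
finger_force: 24.8
clock: 14.82
tool_pos: [0.5361, -0.0871, 0.1443]
eef_rot: [0.997, 0.084, 0.001, 0.0]
contact_force: [-0.3, 0.1, -1.9]
opening: 0.433
finger_force: 24.8
t 14.825 pos [ 0.5361 -0.0871  0.1443] d [-0.0016  0.0031  0.0063] rot [ 0.001 -0.002  0.005] q [ 0.1   0.72 -0.03  1.91  0.05  0.51 -1.37]
```

```bash
python3 -m jog '[[[-0.001,0.003,0.003,0,0,0.004],[0,0,0.002,0,0,0],[0,0,0,0,0,0],[0,0,0,0,0,0]]]'
python3 - <<'E'
from h import *
to(.535,-.0905,.109,9.3)
s=get_state();c=s["tool_pos"][:2];z0=s["tool_pos"][2]-.103
r=R.from_quat(s["eef_rot"]).as_matrix()[:2,0];u=r/np.linalg.norm(r);v=np.array([-u[1],u[0]])
def rect(w,h,z,c=c,u=u,v=v): return np.array([[*(c+i*w/2*u+j*h/2*v),z] for i,j in((-1,-1),(1,-1),(1,1),(-1,1))])
wc=np.array([.535,-.0905]);y=np.radians(9.3);wu=np.array([np.cos(y),np.sin(y)]);wv=np.array([-wu[1],wu[0]])
bot=[rect(.034,.060,z0),rect(.034,.060,z0+.075)]; rk=[rect(.044,.068,.024,wc,wu,wv)]
o=np.zeros((600,800,3),np.uint8)
for n,(x,yy,w,h),k,X in(("scene",(245,170,100,120),5,0),("top",(335,150,60,85),5,500)):
    f=cam(n)["frame"][:,:,::-1];q=cv2.resize(f[yy:yy+h,x:x+w],None,fx=k,fy=k,interpolation=cv2.INTER_CUBIC)
    for b,col in((bot,(0,255,0)),(rk,(0,0,255))):
        for p in b: cv2.polylines(q,[((proj(n,p)-[x,yy]+.5)*k).astype(int)],True,col,1)
    o[:q.shape[0],X:X+q.shape[1]]=q[:600,:800-X]
cv2.imwrite("pics/hov.png",o)
E
```

```text
clock: 15.32
tool_pos: [0.5347, -0.0905, 0.1381]
eef_rot: [0.997, 0.081, 0.0, 0.0]
contact_force: [0.1, -0.1, -1.0]
opening: 0.43
finger_force: 24.8
t 15.325 pos [ 0.5347 -0.0905  0.1381] d [0.0003 0.     0.0291] rot [ 0.    -0.     0.001] q [ 0.1   0.73 -0.03  1.91  0.05  0.5  -1.37]
```

View pics/hov.png

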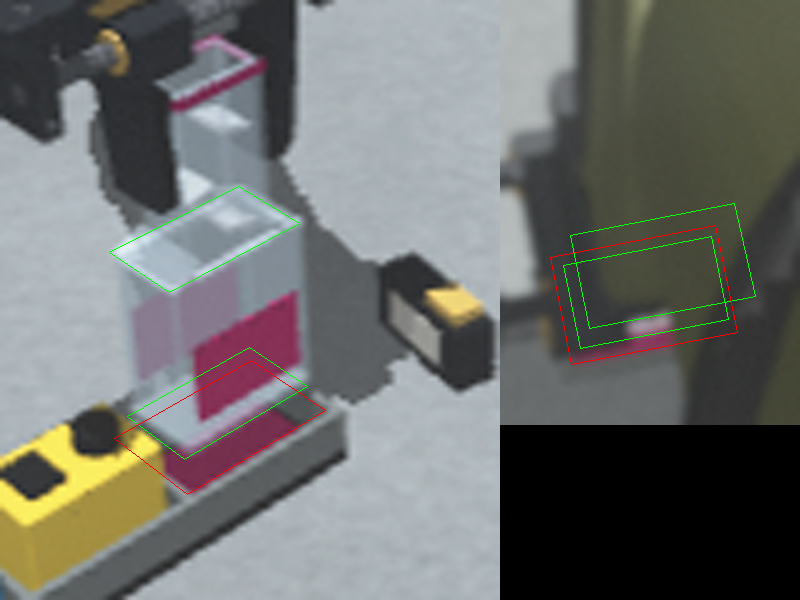

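The bottle matches its model over the well to within about 1–2 mm. The ball isn't in the neck, but it could be hidden behind the opaque front label (crop 245,355). To confirm, I'll raise a little, tilt gently so it rolls to the clear -y end, and look for orange numerically.

```bash
python3 -m jog '[[[0,0,-0.025,0,0,0],[0,0,0,0.1,0,0],[0,0,0,0.1,0,0],[0,0,0,0,0,0],[0,0,0,0,0,0],[0,0,0,0,0,0],[0,0,0,0,0,0],[0,0,0,0,0,0]]]'
python3 - <<'E'
from h import *
f=cam("scene")["frame"];h=cv2.cvtColor(f,cv2.COLOR_RGB2HSV)
s=get_state();r=R.from_quat(s["eef_rot"])
def bp(x,y,z): return s["tool_pos"]+r.apply([x,-y,-(z-.103)])   # bottle coords -> world
for p in((0,-.019,.011),(.008,-.019,.011),(0,.019,.011),(0,-.008,.108),(0,.008,.088)): print(p,proj("scene",bp(*p)).round(1))
m=cv2.inRange(h,(4,60,60),(18,255,255));m[:150]=0;m[290:]=0;m[:,:240]=0;m[:,325:]=0
n,l,st,ce=cv2.connectedComponentsWithStats(m)
print([(st[i].tolist(),ce[i].round(1),f[l==i].mean(0).round()) for i in range(1,n) if st[i][4]>3])
cv2.imwrite("pics/tilt.png",cv2.resize(f[150:290,235:345,::-1],(440,560)))
E
```

```text
clock: 16.42
tool_pos: [0.5347, -0.0899, 0.1632]
eef_rot: [0.992, 0.081, -0.008, -0.099]
contact_force: [0.2, -0.0, -2.1]
opening: 0.428
finger_force: 24.8
(0, -0.019, 0.011) [[287.1 235.3]]
(0.008, -0.019, 0.011) [[289.9 237.2]]
(0, 0.019, 0.011) [[302.1 223.7]]
(0, -0.008, 0.108) [[279.6 192. ]]
(0, 0.008, 0.088) [[289.1 195.8]]
[([284, 233, 4, 6, 13], array([285.2, 235.7]), array([133., 110.,  92.])), ([288, 233, 2, 4, 4], array([288.8, 234.5]), array([142., 114., 102.])), ([277, 261, 1, 4, 4], array([277. , 262.5]), array([148., 113.,  71.]))]
```

Orange pixels at (285,236) match the predicted spot (287,235) for the ball at the bottom -y end, so it has dropped. Now upright again and lower.

```bash
python3 -m jog '[[[0,0,0,-0.1,0,0],[0.0005,0,0,-0.1,0,0],[0,0,0,0,0,0],[0,0,0.025,0,0,0],[0,0,0,0,0,0],[0,0,0,0,0,0]]]'
python3 -m jog '[[[0,0,0.006,0,0,0],[0,0,0.006,0,0,0],[0,0,0.005,0,0,0],[0,0,0,0,0,0],[0,0,0,0,0,0]]]'
python3 -c "
from h import *
to(.5355,-.0905,.109,9.3)"
```

```text
clock: 17.23
tool_pos: [0.5354, -0.0914, 0.1385]
eef_rot: [0.997, 0.08, 0.0, -0.0]
contact_force: [0.6, 0.3, -0.0]
opening: 0.431
finger_force: 24.8
clock: 17.85
tool_pos: [0.5352, -0.0904, 0.1212]
eef_rot: [0.997, 0.081, 0.0, 0.0]
contact_force: [-0.5, -0.4, -0.8]
opening: 0.432
finger_force: 24.8
t 17.85 pos [ 0.5352 -0.0904  0.1212] d [0.0002 0.0001 0.0122] rot [ 0.    -0.     0.001] q [ 0.1   0.76 -0.03  1.92  0.05  0.46 -1.38]
```

There's no contact force with the underside 6 mm below the rim, so it's in the well. Lowering on.

```bash
python3 -m jog '[[[0,0,0.005,0,0,0],[0,0,0.004,0,0,0],[0,0,0.002,0,0,0],[0,0,0,0,0,0],[0,0,0,0,0,0]]]'
python3 -m jog '[[[0,0,0.001,0,0,0],[0,0,0.0005,0,0,0],[0,0,0,0,0,0]]]'
```

```text
clock: 18.48
tool_pos: [0.5352, -0.0905, 0.1102]
eef_rot: [0.997, 0.081, 0.0, 0.0]
contact_force: [-0.8, 0.2, -1.2]
opening: 0.427
finger_force: 24.8
clock: 18.85
tool_pos: [0.5354, -0.0905, 0.109]
eef_rot: [0.997, 0.081, 0.0, 0.0]
contact_force: [-0.6, -0.1, 4.1]
opening: 0.43
finger_force: 24.8
```

It touched down at the expected height with 4 N. I'll release and retreat upward.

```bash
python3 -m jog '[[[0,0,0,0,0,0],[0,0,0,0,0,0],[0,0,0,0,0,0],[0,0,0,0,0,0],[0,0,0,0,0,0],[0,0,0,0,0,0]]]' 0.08
python3 -m jog '[[[0,0,-0.02,0,0,0],[0,0,-0.03,0,0,0],[0,0,-0.04,0,0,0],[0,0,-0.05,0,0,0],[-0.05,0,0,0,0,0],[-0.05,0,0,0,0,0],[-0.05,0,0,0,0,0],[0,0,0,0,0,0],[0,0,0,0,0,0]]]'
python3 -c "
from h import *
o=np.zeros((600,800,3),np.uint8)
a=cv2.resize(cam('scene')['frame'][170:320,190:320,::-1],(520,600));o[:,:520]=a
o[:300,520:]=cv2.resize(cam('top')['frame'][160:235,335:405,::-1],(280,300))
cv2.imwrite('pics/end.png',o)"
```

```text
clock: 19.6
tool_pos: [0.5351, -0.0905, 0.1086]
eef_rot: [0.997, 0.081, -0.0, 0.0]
contact_force: [0.4, -0.7, -1.0]
opening: 0.908
finger_force: 0.0
clock: 20.72
tool_pos: [0.3883, -0.1148, 0.249]
eef_rot: [0.997, 0.081, 0.001, 0.0]
contact_force: [1.0, 0.7, 0.2]
opening: 0.908
finger_force: 0.0
```

View pics/end.png

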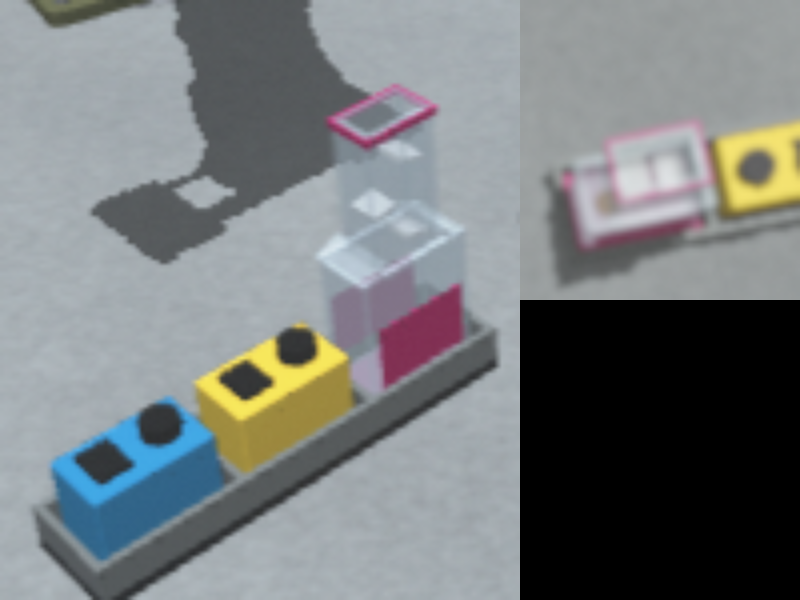

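The bottle stands upright in the end well (neck at crop 385,190) and the neck is empty. In the top view the ball shows at the bottom, at inset (605,200). Both tanks are still in their wells and the gripper is clear, so I'm handing it in.

```bash
python3 -c "
from plant import *
print(finish_job())"
```

```text
the job is handed in; nothing more can be done
None
```

The job is handed in at about 21 s: the ball has dropped to the bottom of the bottle, and the bottle stands upright and released in the magenta-floored well, with the cyan and yellow tanks still in theirs.

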